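# Unlatch the keeper and draw the back-up battery out of the bay

### The job

Take the back-up battery out of the grey supply unit: pinch the release button on the keeper's thumb grip and, holding it in, slide the keeper all the way towards you until it catches open. Then reach in under the overhanging roof, pull the battery straight out through the opening in the unit's front, which faces right, and lay it down in the grey tray, without dropping it or shifting the contactor beside the unit. Leave the keeper open.

Things in the scene. Friction and masses are not known exactly. Their poses are not given: they have to be found in the camera images.
- unit: Grey metal supply unit fixed to the desk: 56 mm deep (x), 115 mm wide (y = -30 to +85 mm), roof top at z = 84 mm. Origin on the desk in the plane of its front wall, below the middle of the battery bay; x points from the front into the unit (away to the robot's left: the front faces right), y along the front towards the robot, z up. Foot plate 4 mm thick, 2 mm proud of the wall. Terminals on the roof, x = 34 to 56, up to z = 92 mm.
- roof_edge (a point): Middle (over the bay) of the lower front edge of the black roof, unit x = -28, y = 0, z = 78 mm. The roof is 6 mm thick and overhangs the front wall by 28 mm over the full width, so the battery cannot be gripped from straight above. Under it both sides of the battery are open down to the desk; below the battery is only a tongue 8 mm wide, x = -16 to 0 mm, top at z = 40 mm.
- bay_mouth (a point): Centre of the front opening of the bay as the battery lies in it (unit x = 0, y = 0, z = 47.5 mm). Opening 19 mm wide, from z = 40 to 60 mm, 21 mm deep; axes as the unit.
- battery_center (a point): Centre of the battery, a cell 15 mm across, 50 mm long (grasp width 14 mm), 18 to 32 g, lying along its own y axis. At the start it lies level in the bay along the unit's x: 20 mm inside, 30 mm standing out of the front wall under the roof, its outer end about 2 mm behind the keeper plate. Draw it along the unit's -x by 60 mm or more before lifting.
- keeper (a joint): Travel of the keeper along the unit's +y: 0 = closed and locked, plate in front of the battery; 0.058 m = fully open, where it catches. About 1.5 N of sliding friction. While the release button is out it gives 1 to 2 mm at most.
- thumb_grip (a point): Middle of the thumb grip on the keeper, above the roof; moves with it; axes as the unit. To be pinched along x: black post behind (x = +2 to +14 mm from here, 22 mm wide, z = -20 to +12) and grey release button in front (x = -14 to -4, 18 mm wide, z = -14 to +10). 28 mm over both, 22 mm with the button in. Steel carriage top 20 mm below; a rail behind the post is no higher.
- keeper_plate (a point): Centre of the part of the steel keeper plate that stands in front of the battery's end: 24 mm wide (y), 4 mm thick (x), from z = 36 mm up to z = 90 mm; moves with the keeper, and is 58 mm nearer the robot when open.
- release (a joint): Travel of the spring release button along the unit's +x, towards the post: 0 = out, 0.006 m = fully in; it frees the keeper from about 0.004 m. Spring 2.4 N at the start, 4.8 N fully in. Let go on the way it stays part in and the keeper still slides; at the open end it springs out and catches.
- tray: Open grey plastic tray fixed on the desk, 150 (x) x 120 (y) x 25 mm high, walls and floor 4 mm. Origin at the centre of its underside, z up. A spent fuse (10 x 38 x 10 mm) lies in it near the +x end, about 56 mm from the middle.
- contactor: Loose contactor, 75 x 45 x 70 mm high, standing beside the unit, at its end away from the robot: origin at the centre of its underside. Not to be shifted.
- battery: The same battery; origin on its underside, 7.5 mm below its centre as it lies.

How it is judged:
By the outcome, as a careful person would: the job done as asked, in the order asked, and still so for the second after the job is handed in, with the robot touching nothing.
It also fails if it takes over 51 s, if anything falls off the work surface, if the arm or the gripper's body presses on something with over 40 N, if the wrist force passes 120 N, or if a joint passes its speed limit or range.

### The arm

A 6-joint arm with a two-finger parallel gripper is mounted at the origin on a cart in front of the work surface, level with it; the furniture and walls round the work are solid. World frame = base frame: x ahead of the robot, y to its left, z up, the work surface at z = 0. Lengths are in m, angles in degrees, forces in N, time in s.
With the tool pointing down it reaches from about 0.3 to 1 m from the base axis. Payload 5.1 kg.
Tool frame: the origin (TCP) lies between the finger pads; the fingertips stand 25 mm ahead of it and the grasp point (between the pads) lies 6 mm ahead of it; z points along the fingers, y is the line along which they close (so a half turn about z gives the same grasp; the last joint's range is limited). The gripper opens to 95 mm and grips with 3 to 60 N. Pads are 20 mm wide; open, the fingers measure 119 mm over their backs; the gripper's body (75 mm by 180 mm) begins 59 mm behind the grasp point.
Start: joints at [68.377, 7.093, 94.555, -0, 78.352, -4.733], TCP at [0.189, 0.622, 0.206] pointing down, gripper open.
Joint ranges: [-149.61, 149.61], [-58.7, 133.49], [1.44, 155.28], [-77.14, 257.14], [18.33, 153.61], [-166.67, 166.67]. Speed limits (degrees/s): [147.25, 147.25, 180, 180, 180, 180].

### API

Orientations are given as [roll, pitch, yaw] about the fixed x, y, z axes, in that order (R = Rz(yaw) Ry(pitch) Rx(roll)).
In Python, from plant import env gives the robot as it stands. Calls block until the motion is done:
- env.movep(position, orientation): joint-space move of the TCP to a pose.
- env.movel(position, rate=0.15, rotation=None, threshold=None): straight line of the TCP; rotation=None keeps the orientation; rate is the mean speed in m/s. With threshold (N) it stops when the force on the tool has changed by that much, and returns True; else False.
- env.move_joints(angles): joint-space move.
- env.command_gripper(opening): finger opening in m; the grip force is fixed at half the most; returns when the fingers have stopped.
- env.hold(seconds).
- env.inverse_kinematics(position, orientation): joint angles nearest the present ones, or None.
- env.get_state(): the state.
- env.capture(name): name is "scene" or "side" or "wrist"; returns (picture, depth): 384x512x3 uint8, blue, green, red; 384x512 float32, m along the optical axis (not along the pixel's ray), 0 where there is no reading.
- env.camera_model(name): a dict with "camera_matrix" (3x3 intrinsics, pixels), "camera_from_world" (4x4, takes a point from world to camera coordinates); the wrist camera has in their place "mount" (4x4, takes a point from camera to tool coordinates, whose origin is the TCP and whose axes are the flange's). Camera axes: x right, y up, looking along -z (the intrinsics and any distortion apply to the point x, -y, -z); pixel columns grow to the right and rows downward; lengths in m; the calibration is good to about 2 mm. A picture is of the moment at which its call begins: read the wrist's pose just before it. camera_model takes no time and is no camera call.
A pose or a line that the arm cannot do raises env.Unreachable and nothing moves.
- env.sign_off(): hands the job in; it is judged then, once.
Trained networks look in the newest picture that a camera, given by its name, has taken for a name from the list of things; names that differ only in an ending like _2 or _b are one class to them, and where a whole thing is asked for, a point or a joint stands for the part that bears it (a point fixed in the world has none). Each returns a list of dicts, best first, with "conf" (0 to 1); they miss things now and then, are a little off and sometimes report something else, mostly with a low value. They report only what shows in the picture. A call takes as long as a camera call.
- env.search_frame(camera, query): "at" ([column, row] in pixels, amid what is visible of it).
- env.pinpoint(camera, query): "at" ([column, row] in pixels: a listed point, or the origin of a listed thing).
The state is a dict: "time": time; "joint_pos": joint angles; "joint_vel": joint speeds; "effort": joint torques, N m; "position": TCP position; "orientation": TCP orientation; "force": force on the tool from outside, world axes, zero at the start; "wrist_torque": the same for the moment, N m; "gripper_width": finger opening in m; "finger_force": force on a finger pad.
Only numpy, scipy, OpenCV 4.12 (cv2) and the standard library are available. Lean on these libraries where they do the work, as an engineer would, in place of code of your own. Each camera call takes 0.05 s, during which the arm holds its last target. There are 200 camera calls.

## Working session

There is one attempt and no reset: what is moved stays moved. The work goes in short steps, each a Python script; the robot and the scene stay as the last script left them, time stands still between calls to the robot, and variables do not carry over. Pictures are saved under pics/ and viewed, at most 10 in all, crops included, and the job is handed in when it is done.

```bash
ls; mkdir -p pics
cat > h.py <<'E'
import numpy as np, cv2
from scipy.spatial.transform import Rotation as R
from plant import env
def cam(name, st=None):
    m=env.camera_model(name); K=np.array(m["camera_matrix"])
    if name=="wrist":
        T=np.eye(4); T[:3,:3]=R.from_euler('xyz',st["orientation"],degrees=True).as_matrix(); T[:3,3]=st["position"]
        W=T@np.array(m["mount"])
    else: W=np.linalg.inv(np.array(m["camera_from_world"]))
    return K,W,m
def ray(name,px,st=None):
    K,W,m=cam(name,st)
    d=m.get("distortion",m.get("dist_coeffs"))
    p=cv2.undistortPoints(np.array([[px]],float),K,None if d is None else np.array(d,float))[0,0]
    return W[:3,3], W[:3,:3]@np.array([p[0],-p[1],-1.0])
def atz(name,px,z,st=None):
    o,d=ray(name,px,st); return o+d*(z-o[2])/d[2]
def atd(name,px,dep,st=None):
    o,d=ray(name,px,st); c,r=int(round(px[0])),int(round(px[1]))
    w=dep[max(r-1,0):r+2,max(c-1,0):c+2]; w=w[w>0]
    return o+d*np.median(w) if len(w) else None
def snap(name,fn=None):
    st=env.get_state(); im,dep=env.capture(name)
    if fn: cv2.imwrite("pics/"+fn,im)
    return im,dep,st
E
python3 - <<'E'
from h import *
np.set_printoptions(precision=4,suppress=True)
for c in ["scene","side","wrist"]:
    im,dep,st=snap(c,c+"0.png")
    m=env.camera_model(c); print(c,m.keys(), cam(c,st)[1][:3,3], m["camera_matrix"])
    for q in ["unit","roof_edge","bay_mouth","battery_center","thumb_grip","keeper_plate","tray","contactor","battery"]:
        r=env.pinpoint(c,q)
        for x in r[:2]: print(q,np.round(x["at"],1),round(x["conf"],2),atd(c,x["at"],dep,st) if 0<=x["at"][0]<512 and 0<=x["at"][1]<384 else None)
print(env.get_state())
E
```

```text
pics
scene dict_keys(['camera_matrix', 'camera_from_world']) [-0.2775 -0.481   0.6989] [[486.551    0.     259.3339]
 [  0.     486.551  192.2764]
 [  0.       0.       1.    ]]
unit [182.4 206.3] 0.89 [0.553  0.1707 0.0071]
roof_edge [189.5 183. ] 0.73 [0.548  0.1394 0.0883]
bay_mouth [187.7 191.9] 0.68 [0.5556 0.1526 0.0546]
bay_mouth [191.3 183.5] 0.31 [0.5501 0.1356 0.087 ]
battery_center [184.4 204.8] 0.57 [0.5605 0.1697 0.0077]
battery_center [184.9 190.2] 0.42 [0.5602 0.1644 0.0536]
thumb_grip [186.8 168.9] 0.83 [0.5595 0.1532 0.1183]
keeper_plate [191.8 185.8] 0.64 [0.5506 0.1349 0.0803]
keeper_plate [190.8 197.1] 0.58 [0.547  0.1376 0.0487]
tray [293.9 275.9] 0.97 [ 0.4525 -0.1888  0.0052]
tray [191.4 181.5] 0.36 [0.5531 0.1371 0.0906]
contactor [211.  188.1] 0.7 [0.6544 0.1489 0.0143]
battery [187.5 191.6] 0.49 [0.5557 0.1532 0.0552]
side dict_keys(['camera_matrix', 'camera_from_world']) [ 0.4967 -0.6776  0.6481] [[393.1603   0.     261.0499]
 [  0.     393.1603 199.3096]
 [  0.       0.       1.    ]]
unit [253.1 176.1] 0.97 [ 0.5619  0.1638 -0.0014]
roof_edge [252.5 158.5
[... 249 characters left out ...]
249.4 159.5] 0.27 [0.5507 0.1353 0.0739]
wrist dict_keys(['camera_matrix', 'mount']) [0.1118 0.6447 0.3834] [[301.1586   0.     259.6813]
 [  0.     301.1586 188.4587]
 [  0.       0.       1.    ]]
{'time': 1.5, 'joint_pos': array([68.3768,  7.0947, 94.5548,  0.0006, 78.3511, -4.7326]), 'joint_vel': array([-0.0406,  0.0538, -0.0589, -0.0281,  0.0578,  0.0339]), 'effort': array([  0.001 , -41.758 , -36.0214,   0.0776,   0.043 ,   0.    ]), 'position': array([0.1889, 0.6219, 0.206 ]), 'orientation': array([-179.9995,   -0.0007,  163.1093]), 'force': array([-0.2216, -0.2716,  0.7625]), 'wrist_torque': array([ 0.0067, -0.0078,  0.0181]), 'finger_force': 0.0, 'gripper_width': 0.0952086929227625}
```

Run:
```python
from h import *
a=cv2.imread("pics/side0.png")[90:300,150:360]; b=cv2.imread("pics/scene0.png")[130:230,120:260]
a=cv2.resize(a,(0,0),fx=2.0,fy=2.0,interpolation=3); b=cv2.resize(b,(380,272),interpolation=3)
o=np.zeros((420,800,3),np.uint8); o[:420,:420]=a; o[:272,420:800]=b
cv2.imwrite("pics/c1.png",o)
```

```text
(no output)
```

View pics/c1.png

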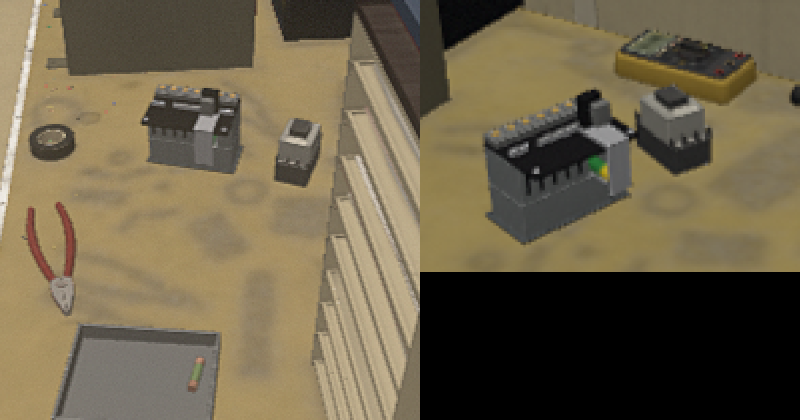

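View pics/scene0.png

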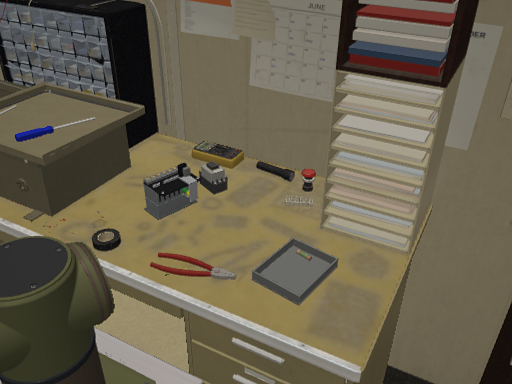

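Run:
```python
from h import *
np.set_printoptions(precision=4,suppress=True)
env.movep([0.61,0.13,0.24],[180,0,180])
im,dep,st=snap("wrist","w1.png")
for q in ["unit","roof_edge","bay_mouth","battery_center","thumb_grip","keeper_plate","contactor"]:
    for x in env.pinpoint("wrist",q)[:1]: print(q,np.round(x["at"],1),round(x["conf"],2),atd("wrist",x["at"],dep,st))
K,W,_=cam("wrist",st)
v,u=np.mgrid[0:384,0:512]; p=np.stack([(u-K[0,2])/K[0,0],-(v-K[1,2])/K[1,1],-np.ones_like(u)],-1)*dep[...,None]
P=p@W[:3,:3].T+W[:3,3]; np.save("P.npy",P)
m=(dep>0)&(P[...,2]>0.03)&(P[...,0]>.4)&(P[...,0]<.66)&(P[...,1]>.09)&(P[...,1]<.27)
z=P[...,2][m]; print(np.histogram(z,bins=np.arange(.03,.15,.004)))
for lo,hi in [(.079,.089),(.06,.097),(.1,.14)]:
    s=m&(P[...,2]>lo)&(P[...,2]<hi); n,l=cv2.connectedComponents(s.astype(np.uint8))
    k=1+np.argmax([ (l==i).sum() for i in range(1,n)]); q=P[l==k][:,:2].astype(np.float32)
    print(lo,hi,len(q),cv2.minAreaRect(q*1000),q.min(0),q.max(0))
print(st["position"],env.get_state()["time"])
for T in [([0.56,0.05,0.1],30),([0.44,-0.21,0.06],30)]:
    a=np.radians(T[1]); z=np.array([0,np.cos(a),-np.sin(a)])
    for s in (1,-1):
        y=np.array([s,0,0]); x=np.cross(y,z); e=R.from_matrix(np.c_[x,y,z]).as_euler('xyz',degrees=True)
        print(e,env.inverse_kinematics(T[0],list(e)))
```

```text
unit [286.5 123.9] 0.78 [0.5536 0.1578 0.0996]
roof_edge [270.7 125.1] 0.73 [0.5557 0.1418 0.0888]
thumb_grip [296.2 136.1] 0.98 [0.5649 0.167  0.1102]
keeper_plate [266.5 120.8] 0.78 [0.5513 0.1373 0.0884]
contactor [278.6 209.9] 0.71 [0.6637 0.1542 0.0588]
(array([  31,   19,   23,   18,   13,   15,   30,   26,    1,    6,    1,
          6, 1207, 3971, 1838, 1260,    9,   19,   18,   42,   37,  102,
        355,    5,    0,    0,    0,    0,    0]), array([0.03 , 0.034, 0.038, 0.042, 0.046, 0.05 , 0.054, 0.058, 0.062,
       0.066, 0.07 , 0.074, 0.078, 0.082, 0.086, 0.09 , 0.094, 0.098,
       0.102, 0.106, 0.11 , 0.114, 0.118, 0.122, 0.126, 0.13 , 0.134,
       0.138, 0.142, 0.146]))
0.079 0.089 5935 ((540.6093139648438, 178.31121826171875), (75.7764663696289, 115.15467834472656), 71.99520874023438) [0.478  0.1315] [0.6068 0.2276]
0.06 0.097 8296 ((543.1436767578125, 186.36715698242188), (92.12655639648438, 115.04031372070312), 71.44866943359375) [0.478  0.1315] [0.6114 0.2469]
0.1 0.14 567 ((565.460693359375, 166.12069702148438), (27.99738311767578, 21.78986358642578), 72.09332275390625) [0.5536 0.151 ] [0.5795 0.1814]
[0.6098 0.1308 0.2399] 4.2083
[180. -60.  90.] [-25.7386  17.1802 110.0915  51.2704  89.7984 -44.2071]
[180.  60. -90.] [-25.7386  17.1802 110.0915  51.2704  89.7984 135.7929]
[180. -60.  90.] [-51.6899  25.46   103.8587  33.2968 102.0579 -60.6325]
[180.  60. -90.] [-51.6899  25.46   103.8587  33.2968 102.0579 119.3675]
```

View pics/w1.png

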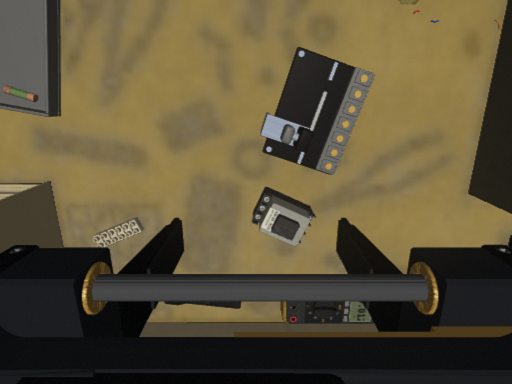

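```bash
cat >> h.py <<'E'
th=np.radians(72.0); ux=np.array([np.cos(th),np.sin(th),0]); uy=np.array([-np.sin(th),np.cos(th),0])
O=np.array([0.5662,0.1682,0.0])
def U(x,y,z): return O+ux*x+uy*y+np.array([0,0,z])
def toU(p): d=np.array(p)-O; return np.array([d@ux,d@uy,d[2]])
E
python3 - <<'E'
from h import *
np.set_printoptions(precision=4,suppress=True)
def rep(s):
    t=env.get_state(); print(s,round(t["time"],2),toU(t["position"]),t["force"],t["gripper_width"],t["finger_force"])
g=np.array([0.56546,0.16612,0])+0.003*ux
env.command_gripper(0.05)
env.movep(list(g+[0,0,.17]),[180,0,162]); rep("above")
print(env.movel(list(g+[0,0,.122]),rate=.08,threshold=8)); rep("down")
if env.get_state()["position"][2]<.125:
    env.command_gripper(0.0); rep("closed")
    print(env.movel(list(g+[0,0,.122]+.059*uy),rate=.04,threshold=20)); rep("slid")
    env.hold(.2); rep("h")
im,dep,st=snap("scene","s2.png"); im2,_,_=snap("side","d2.png")
a=cv2.resize(im[130:230,120:260],(400,286),interpolation=3); b=cv2.resize(im2[100:200,190:330],(400,286),interpolation=3)
cv2.imwrite("pics/c2.png",np.hstack([a,b]))
E
```

```text
above 5.58 [0.0008 0.     0.1701] [-0.0288 -0.466   1.0038] 0.05008508237168228 0.0
False
down 6.33 [ 0.0009 -0.0001  0.122 ] [-0.0617  0.001  -0.4857] 0.049890911432110024 0.0
closed 7.28 [0.0008 0.0001 0.122 ] [-0.8154  0.8143  0.3365] 0.0004504180900300724 0.0
False
slid 8.9 [0.0008 0.0589 0.122 ] [0.3901 0.2512 0.0477] 0.000778903182327277 0.0
h 9.1 [0.0008 0.0589 0.122 ] [0.0948 0.7338 0.2057] 0.0004092483021048913 0.0
```

View pics/c2.png

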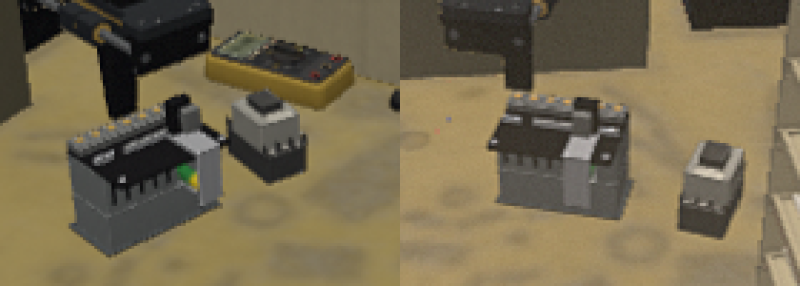

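Run:
```python
from h import *
np.set_printoptions(precision=4,suppress=True)
st=env.get_state(); print(st["position"],st["orientation"])
for c,fn in (("scene","s2.png"),("side","d2.png")):
    K,W,m=cam(c); C=np.array(m["camera_from_world"])
    def pr(p): q=C[:3,:3]@p+C[:3,3]; return np.round([K[0,0]*q[0]/-q[2]+K[0,2], -K[1,1]*q[1]/-q[2]+K[1,2]],1)
    print(c,"tip",pr(st["position"]-[0,0,.025]),"tcp",pr(st["position"]),"thumb0",pr(np.array([.5655,.1661,.11])),"O",pr(O),"contactor",pr(np.array([.664,.154,0])))
im,dep,s=snap("scene")
for r in (160,165,168,170,172): print(r,[None if dep[r,c]==0 else np.round(atd("scene",[c,r],dep),3) for c in (160,163,166,182,186)])
x=cv2.resize(im[90:210,110:270],(800,600),interpolation=3); cv2.imwrite("pics/c3.png",x)
```

```text
[0.5103 0.1872 0.122 ] [-179.9991   -0.0009  161.9959]
scene tip [163.9 181.9] tcp [162.9 172.9] thumb0 [184.1 169.5] O [186.4 206.4] contactor [211.5 190.5]
side tip [232.1 141.3] tcp [231.7 132.9] thumb0 [254.1 140.4] O [254.5 174.6] contactor [291.  175.8]
160 [array([0.497, 0.181, 0.164]), array([0.505, 0.178, 0.162]), array([0.512, 0.176, 0.159]), array([0.766, 0.325, 0.002]), array([ 0.775,  0.317, -0.   ])]
165 [array([0.497, 0.183, 0.151]), array([0.505, 0.18 , 0.148]), array([0.513, 0.178, 0.145]), array([0.564, 0.171, 0.122]), array([0.573, 0.165, 0.12 ])]
168 [array([0.498, 0.184, 0.142]), array([0.506, 0.182, 0.139]), array([0.513, 0.179, 0.136]), array([0.56 , 0.168, 0.117]), array([0.559, 0.155, 0.121])]
170 [array([0.499, 0.186, 0.136]), array([0.506, 0.182, 0.133]), array([0.565, 0.223, 0.093]), array([0.559, 0.167, 0.112]), array([0.557, 0.154, 0.116])]
172 [array([0.549, 0.229, 0.093]), array([0.553, 0.222, 0.094]), array([0.557, 0.216, 0.093]), array([0.557, 0.166, 0.107]), array([0.556, 0.153, 0.112])]
```

View pics/c3.png

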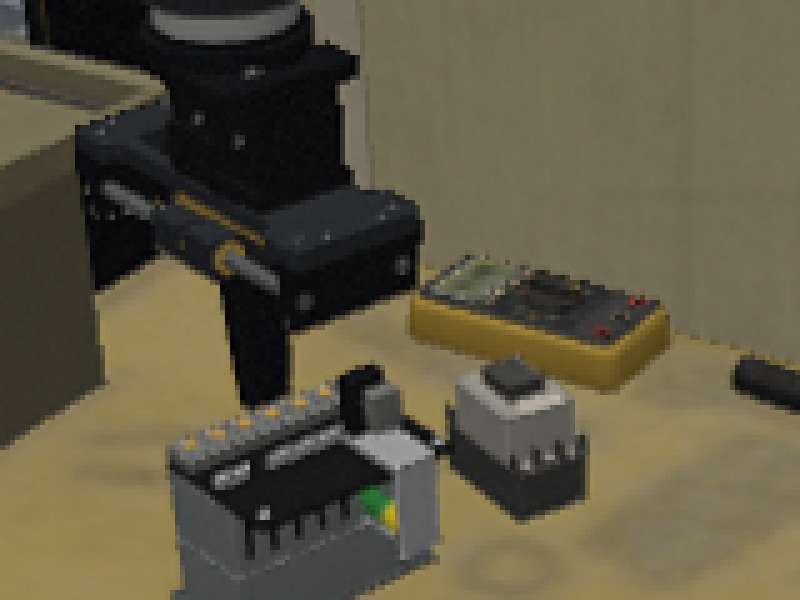

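Run:
```python
from h import *
np.set_printoptions(precision=3,suppress=True)
im,dep,s=snap("scene")
for r in range(138,178,3): print(r,[np.round(atd("scene",[c,r],dep),3) if dep[r,c] else None for c in (160,163,172)])
im,dep,s=snap("wrist","w3.png")
for r in range(180,384,14): print(r,dep[r,200:330:20])
print(env.camera_model("wrist")["mount"])
```

```text
138 [array([0.487, 0.166, 0.228]), array([0.457, 0.132, 0.249]), array([0.462, 0.112, 0.252])]
141 [array([0.487, 0.166, 0.221]), array([0.492, 0.162, 0.22 ]), array([0.457, 0.109, 0.247])]
144 [array([0.469, 0.152, 0.225]), array([0.47 , 0.145, 0.226]), array([0.458, 0.11 , 0.24 ])]
147 [array([0.495, 0.175, 0.2  ]), array([0.463, 0.14 , 0.223]), array([0.463, 0.115, 0.229])]
150 [array([0.498, 0.178, 0.191]), array([0.503, 0.174, 0.189]), array([0.462, 0.115, 0.223])]
153 [array([0.496, 0.178, 0.184]), array([0.504, 0.176, 0.181]), array([0.461, 0.115, 0.215])]
156 [array([0.496, 0.179, 0.176]), array([0.503, 0.176, 0.174]), array([0.767, 0.363, 0.005])]
159 [array([0.496, 0.18 , 0.168]), array([0.505, 0.178, 0.164]), array([0.758, 0.356, 0.001])]
162 [array([0.498, 0.182, 0.159]), array([0.505, 0.179, 0.156]), array([0.742, 0.345, 0.001])]
165 [array([0.497, 0.182, 0.151]), array([0.503, 0.178, 0.149]), array([ 0.728,  0.335, -0.   ])]
168 [array([0.498, 0.184, 0.142]), array([0.506, 0.182, 0.139]), array([0.582, 0.216, 0.093])]
171 [array([0.5  , 0.187, 0.132]), array([0.552, 0.2
[... 377 characters left out ...]
222 [0.324 0.325 0.234 0.181 0.228 0.233 0.226]
236 [0.33  0.33  0.236 0.162 0.231 0.238 0.228]
250 [0.095 0.095 0.095 0.147 0.095 0.094 0.095]
264 [0.087 0.087 0.086 0.133 0.088 0.089 0.087]
278 [0.079 0.08  0.08  0.089 0.08  0.08  0.081]
292 [0.079 0.08  0.079 0.087 0.079 0.079 0.079]
306 [0.081 0.08  0.081 0.135 0.08  0.08  0.081]
320 [0.082 0.083 0.082 0.325 0.082 0.082 0.082]
334 [0.08  0.079 0.081 0.08  0.08  0.08  0.08 ]
348 [0.069 0.069 0.069 0.069 0.069 0.069 0.07 ]
362 [0.066 0.065 0.066 0.065 0.066 0.066 0.066]
376 [0.063 0.061 0.062 0.062 0.061 0.061 0.062]
[[ 0.001  0.959  0.284  0.08 ]
 [ 1.    -0.001  0.    -0.001]
 [ 0.001  0.284 -0.959 -0.177]
 [ 0.     0.     0.     1.   ]]
```

View pics/w3.png

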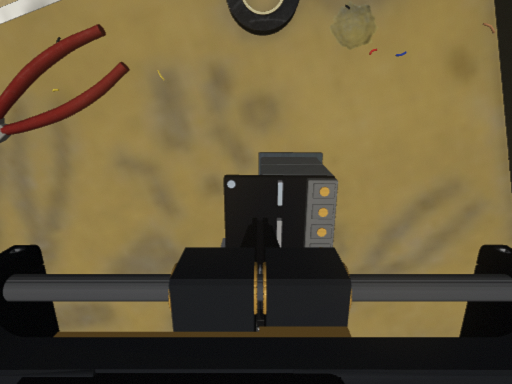

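Run:
```python
from h import *
np.set_printoptions(precision=4,suppress=True)
env.movel(list(U(-.009,.059,.088)),rate=.12)
print(env.get_state()["force"])
print(env.movel(list(U(-.009,.059,.066)),rate=.02,threshold=4))
t=env.get_state(); print(t["time"],toU(t["position"]),t["force"])
env.movel(list(U(-.009,.059,.10)),rate=.12)
```

```text
[-0.3871  0.4145  0.6648]
True
10.475 [-0.009   0.059   0.0757] [-0.6255 -0.1773  2.9001]
```

Run:
```python
from h import *
np.set_printoptions(precision=4,suppress=True)
def rep(s):
    t=env.get_state(); print(s,round(t["time"],2),toU(t["position"]),t["force"],round(t["gripper_width"],4),t["finger_force"]); return t
g=np.array([0.56546,0.16612,0])+0.003*ux
env.movel(list(U(0.0008,.059,.137)),rate=.12)
env.command_gripper(0.05)
env.movel(list(g+[0,0,.137]),rate=.12)
print(env.movel(list(g+[0,0,.0887]),rate=.06,threshold=6)); t=rep("down")
if t["position"][2]<.092:
    env.command_gripper(0.0); t=rep("closed")
    if .018<t["gripper_width"]<.026:
        print(env.movel(list(g+[0,0,.0887]+.0585*uy),rate=.04,threshold=20)); rep("slid")
```

```text
False
down 13.87 [ 0.001  -0.0003  0.0891] [ 0.7851  0.1993 -0.0485] 0.0498 0.0
closed 14.47 [ 0.0025 -0.0002  0.0891] [ 2.236   5.9547 -1.1255] 0.0203 30.109454691410065
False
slid 16.07 [0.0028 0.0578 0.0891] [ 4.4953  5.8848 -2.3181] 0.0204 30.1187065243721
```

Run:
```python
from h import *
np.set_printoptions(precision=4,suppress=True)
def rep(s):
    t=env.get_state(); print(s,round(t["time"],2),toU(t["position"]),t["force"],round(t["gripper_width"],4),t["finger_force"]); return t
p=np.array(env.get_state()["position"])
print(env.movel(list(p+.003*uy),rate=.02,threshold=12)); rep("push")
env.command_gripper(0.05); t=rep("open"); p=np.array(t["position"])
env.movel([p[0],p[1],.15],rate=.15)
env.movel(list(U(-.10,.03,.21)),rate=.2)
im,dep,s=snap("scene"); im2,dep2,_=snap("side")
for c,d in (("scene",dep),("side",dep2)):
  for q in ["thumb_grip","keeper_plate","battery_center","battery","bay_mouth","tray"]:
    for x in env.pinpoint(c,q)[:1]: 
        w=atd(c,x["at"],d); print(c,q,np.round(x["at"],1),round(x["conf"],2),w,toU(w))
a=cv2.resize(im[130:230,120:260],(400,286),interpolation=3); b=cv2.resize(im2[100:200,190:330],(400,286),interpolation=3)
cv2.imwrite("pics/c4.png",np.hstack([a,b])); rep("end")
```

```text
True
push 16.29 [0.0031 0.058  0.0892] [ 2.7564 -0.4499  2.1876] 0.02 29.998472034931183
open 17.01 [0.0027 0.059  0.0882] [ 0.0691 -0.2926 -0.0092] 0.0502 0.0
scene thumb_grip [165.5 176.1] 0.62 [0.5034 0.1745 0.1202] [-0.0134  0.0617  0.1202]
scene keeper_plate [174.5 203.3] 0.71 [0.4976 0.1503 0.0543] [-0.0382  0.0597  0.0543]
scene battery_center [186.2 191. ] 0.43 [0.5588 0.1594 0.0535] [-0.0107  0.0044  0.0535]
scene battery [185.8 196.1] 0.54 [0.5604 0.1631 0.0363] [-0.0066  0.0039  0.0363]
scene bay_mouth [186.3 189.4] 0.98 [0.5657 0.164  0.0531] [-0.0042 -0.0008  0.0531]
scene tray [296.6 274.6] 0.74 [ 0.4584 -0.1924  0.0058] [-0.3762 -0.0089  0.0058]
side thumb_grip [230.3 138.5] 0.64 [0.5059 0.1717 0.1154] [-0.0153  0.0584  0.1154]
side keeper_plate [231.4 165.9] 0.59 [0.5048 0.1503 0.0461] [-0.036   0.0529  0.0461]
side battery_center [253.1 159.7] 0.51 [0.5622 0.1626 0.0534] [-0.0066  0.0021  0.0534]
side battery [254.5 163.1] 0.49 [0.5646 0.1483 0.0526] [-0.0194 -0.0047  0.0526]
side bay_mouth [252.9 175.3] 0.61 [0.5614 0.1642 0.001 ] [-0.0053  0.0033  0.001 ]
side tray [217.1 281.8] 0.73 [ 0.4605 -0.1829  0.0034] [-0.3666 -0.008   0.0034]
end 19.02 [-0.1   0.03  0.21] [ 0.4106  0.0184 -0.3729] 0.0505 0.0
```

View pics/c4.png

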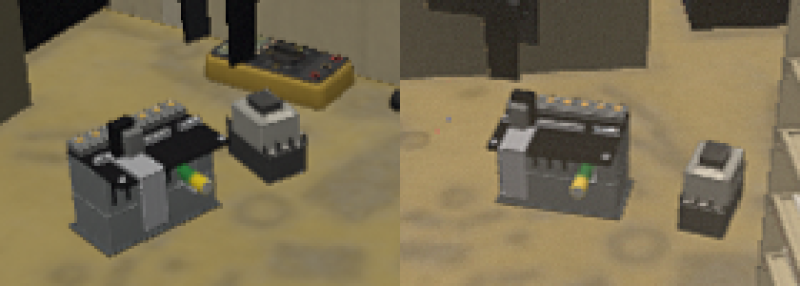

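```bash
cat >> h.py <<'E'
def tool(ad,h,s=1):   # tilt below horizontal, heading unit vector
    a=np.radians(ad); z=np.cos(a)*h+np.array([0,0,-np.sin(a)]); y=s*np.cross([0,0,1],h); x=np.cross(y,z)
    return z,list(R.from_matrix(np.c_[x,y,z]).as_euler('xyz',degrees=True))
def cloud(c,dep,st=None):
    K,W,_=cam(c,st); v,u=np.mgrid[0:384,0:512]
    p=np.stack([(u-K[0,2])/K[0,0],-(v-K[1,2])/K[1,1],-np.ones_like(u)],-1)*dep[...,None]
    return p@W[:3,:3].T+W[:3,3]
E
python3 - <<'E'
from h import *
np.set_printoptions(precision=4,suppress=True)
for c in ("scene","side"):
    im,dep,_=snap(c); P=cloud(c,dep)
    hsv=cv2.cvtColor(im,cv2.COLOR_BGR2HSV)
    near=(dep>0)&(np.linalg.norm(P[...,:2]-U(-.015,0,0)[:2],axis=-1)<.035)&(P[...,2]>.036)&(P[...,2]<.06)
    for n,lo,hi in (("yel",18,38),("grn",45,85)):
        s=near&(hsv[...,0]>=lo)&(hsv[...,0]<=hi)&(hsv[...,1]>110)
        q=np.array([toU(p) for p in P[s]]); print(c,n,len(q), np.median(q,0) if len(q) else "", q.min(0) if len(q) else "",q.max(0) if len(q) else "")
    d=(dep>0)&(abs(P[...,0]-.455)<.12)&(abs(P[...,1]+.19)<.12)&(P[...,2]>.015)&(P[...,2]<.032)
    n,l=cv2.connectedComponents(d.astype(np.uint8)); k=1+np.argmax([(l==i).sum() for i in range(1,n)])
    print("tray",cv2.minAreaRect((P[l==k][:,:2]*1000).astype(np.float32)))
print(env.get_state()["joint_pos"],env.get_state()["time"])
h0=np.array([0,1,0])
for s in (1,-1):
    z,e=tool(30,ux,s)
    for G in (U(-.13,0,.15),U(-.13,0,.0587),U(-.024,0,.0587)): print(s,env.inverse_kinematics(list(G+.0273*z),e))
    for hd in (90,72):
        h=np.array([np.cos(np.radians(hd)),np.sin(np.radians(hd)),0]); z,e=tool(30,h,s)
        for zz in (.024,.12): print("tray",hd,env.inverse_kinematics(list(np.array([.44,-.205,zz])+.0273*z),e))
E
```

```text
scene yel 29 [-0.0214  0.0038  0.053 ] [-0.0334 -0.0039  0.0462] [-0.0109  0.0082  0.0583]
scene grn 21 [-0.0036  0.004   0.0541] [-0.0132 -0.003   0.0469] [0.0055 0.009  0.0565]
tray ((464.67791748046875, -185.5792999267578), (121.9941177368164, 153.7601776123047), 79.49644470214844)
side yel 22 [-0.0212 -0.0023  0.0524] [-0.0283 -0.0069  0.0407] [-0.0004  0.0093  0.056 ]
side grn 3 [-0.0098 -0.0011  0.0524] [-0.0099 -0.0038  0.0512] [-0.0049  0.0027  0.0553]
tray ((467.4840393066406, -186.36341857910156), (123.05818939208984, 150.3771209716797), 79.5150146484375)
[  3.3156 -10.7744 111.6011  -0.1335  78.9761 -68.6775] 19.125
1 [-28.0625   1.0946 124.1928  59.8373  80.4838 144.5797]
1 [-28.0625  11.4721 124.6219  61.8762  75.2083 134.9277]
1 [-15.5922  11.9487 124.0346  69.6301  67.3656 138.7804]
tray 90 [-50.05    28.3108 106.2997  34.0724  96.9779 117.4216]
tray 90 [-50.05    19.2585 106.605   35.0008 104.188  122.463 ]
tray 72 [-54.9894  23.0828 114.1156  43.7721  89.2657 122.8719]
tray 72 [-54.9894  13.0897 114.4405  44.0952  96.2362 129.5836]
-1 [-28.0625   1.0946 124.1928  59.8373  80.4838 -35.4203]
-1 [-28.0625  11.4721 124.6219  61.8762  75.2083 -45.0723]
-1 [-15.5922  11.9487 124.0346  69.6301  67.3656 -41.2196]
tray 90 [-50.05    28.3108 106.2997  34.0724  96.9779 -62.5784]
tray 90 [-50.05    19.2585 106.605   35.0008 104.188  -57.537 ]
tray 72 [-54.9894  23.0828 114.1156  43.7721  89.2657 -57.1281]
tray 72 [-54.9894  13.0897 114.4405  44.0952  96.2362 -50.4164]
```

Run:
```python
from h import *
np.set_printoptions(precision=4,suppress=True)
z,e=tool(30,ux,-1); off=.0273*z
def rep(s):
    t=env.get_state(); print(s,round(t["time"],2),toU(np.array(t["position"])-off),t["force"],round(t["gripper_width"],4),t["finger_force"]); return t
env.movep(list(U(-.13,.0,.15)+off),e)
env.command_gripper(0.030)
env.movel(list(U(-.11,0,.0587)+off),rate=.15); rep("pre")
env.movel(list(U(-.055,0,.0587)+off),rate=.1)
hit=env.movel(list(U(-.024,0,.0587)+off),rate=.04,threshold=6); t=rep("in %s"%hit)
im,dep,_=snap("side"); im2,_,_=snap("scene")
if not hit:
    env.command_gripper(0.0); t=rep("closed")
a=cv2.resize(im2[120:220,120:260],(400,286),interpolation=3); b=cv2.resize(im[100:200,190:330],(400,286),interpolation=3)
cv2.imwrite("pics/c5.png",np.hstack([a,b]))
```

```text
pre 21.48 [-0.11   -0.0005  0.0592] [-0.769  -1.0628  0.2972] 0.0299 0.0
in False 23.1 [-0.024   0.      0.0587] [-0.2911  0.1652  0.2659] 0.0304 0.0
closed 23.62 [-0.0241 -0.0001  0.0587] [-0.006  -0.0827 -0.0327] 0.0142 29.997989237308502
```

View pics/c5.png

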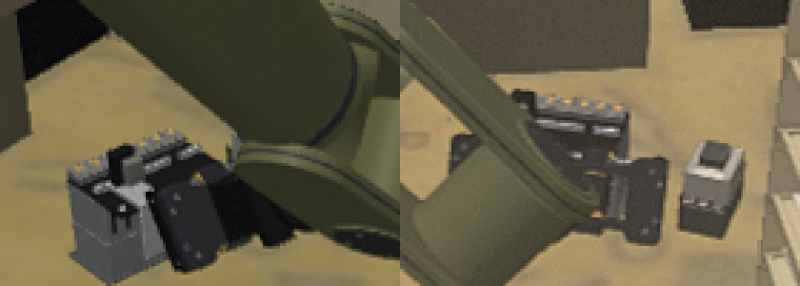

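Run:
```python
from h import *
np.set_printoptions(precision=4,suppress=True)
z,e=tool(30,ux,-1); off=.0273*z
def rep(s):
    t=env.get_state(); print(s,round(t["time"],2),t["position"],t["force"],round(t["gripper_width"],4),t["finger_force"]); return t
env.movel(list(U(-.024-.085,0,.0587)+off),rate=.06); t=rep("out")
assert .012<t["gripper_width"]<.016
env.movel(list(U(-.13,0,.12)+off),rate=.15)
tc=np.array([.466,-.186,0]); tx=np.array([np.cos(np.radians(-10.5)),np.sin(np.radians(-10.5)),0]); h=np.array([-tx[1],tx[0],0])
z2,e2=tool(30,h,-1); off2=.0273*z2
B=tc-.015*tx-.013*h
env.movep(list(B+[0,0,.12]+off2),e2); rep("above tray")
im,dep,_=snap("side"); im2,_,_=snap("scene")
a=cv2.resize(im2[170:330,200:424],(400,286),interpolation=3); b=cv2.resize(im[200:360,120:344],(400,286),interpolation=3)
cv2.imwrite("pics/c6.png",np.hstack([a,b]))
```

```text
out 25.18 [0.5398 0.0873 0.045 ] [-0.1562  0.332  -0.0723] 0.0139 29.997909665107727
above tray 26.76 [ 0.4531 -0.1716  0.1058] [-0.4644  1.1353  0.4889] 0.0141 29.998045563697815
```

View pics/c6.png

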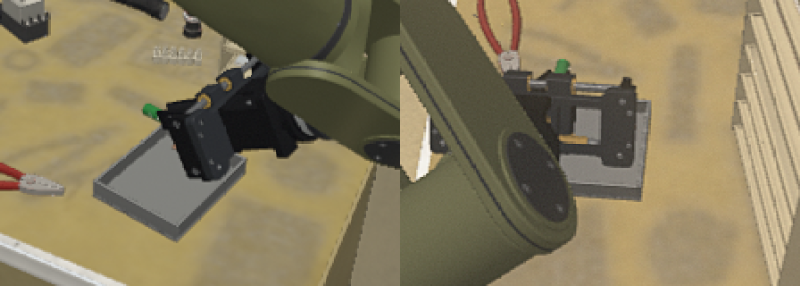

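Run:
```python
from h import *
np.set_printoptions(precision=4,suppress=True)
def rep(s):
    t=env.get_state(); print(s,round(t["time"],2),np.array(t["position"])-off2,t["force"],round(t["gripper_width"],4),t["finger_force"]); return t
tc=np.array([.466,-.186,0]); tx=np.array([np.cos(np.radians(-10.5)),np.sin(np.radians(-10.5)),0]); h=np.array([-tx[1],tx[0],0])
z2,e2=tool(30,h,-1); off2=.0273*z2
B=tc-.015*tx-.013*h
env.movel(list(B+[0,0,.030]+off2),rate=.12); rep("near")
print(env.movel(list(B+[0,0,.021]+off2),rate=.015,threshold=2.5)); t=rep("touch")
env.hold(.2); rep("h")
env.command_gripper(.030)
p=np.array(t["position"])
env.movel(list(p+[0,0,.10]),rate=.12)
env.movep([.35,.05,.28],[180,0,162]); rep("clear")
im,dep,_=snap("side"); im2,_,_=snap("scene")
a=cv2.resize(im2[140:330,120:386],(400,286),interpolation=3); b=cv2.resize(im[120:340,80:388],(400,286),interpolation=3)
cv2.imwrite("pics/c7.png",np.hstack([a,b]))
```

```text
near 27.76 [ 0.4492 -0.1963  0.0304] [-1.5097 -0.4899 -0.8529] 0.0139 29.997858703136444
True
touch 28.27 [ 0.449  -0.1961  0.0231] [-0.1819 -1.3692  3.143 ] 0.0141 31.747186127468012
h 28.47 [ 0.449  -0.1961  0.023 ] [-1.0059 -2.2014  4.3078] 0.0141 32.291982548777014
clear 31.23 [0.3456 0.0264 0.2923] [ 0.4801 -0.9982 -0.8875] 0.0301 0.0
```

View pics/c7.png

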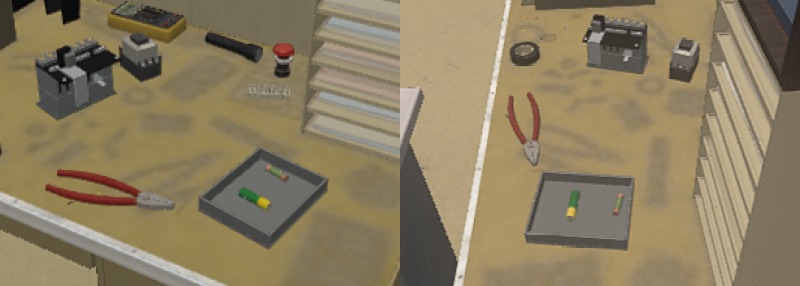

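The battery lies flat in the tray, the fuse is unmoved, the keeper is open and the contactor is in its place.

```bash
python3 -c "
from plant import env
print(env.sign_off())"
```

```text
the job is handed in; nothing more can be done
None
```

The job is handed in at about 31 s: the keeper is slid fully open, and the battery was drawn straight out and laid flat in the tray, with no sign in the pictures that the contactor moved; a first pinch closed on air because the real fingertips sit about 33 mm short of the stated tool length, which I corrected after a light touch (about 3 N) on the unit's roof.

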